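# Sweep ferrite rings through the gate of a sorting tray

### The job

On the sorting tray, push the three ferrite rings with the fingertips, one at a time, through the narrow gate so that each drops into the slot behind it. Only slide them along the deck: do not pick up or lift anything, leave the heat sink and the transformer standing where they are, and do not disturb the things lying on the bench.

Things in the scene. Friction and masses are not known exactly. Their poses are not given: they have to be found in the camera images.
- tray: Fixed plywood sorting tray with thin aluminium rails; place and yaw vary. Origin at bench level, z up. Flat deck 70 mm above the bench, spanning x -120..120, y -120..160 mm in the tray frame; rails 6 mm thick, 12 mm above the deck, outside it at x = +-120 and y = 160. At y = -120 stands the gate wall (see gate), behind it the slot.
- gate (a point): Middle of the gate at deck height, on the wall face towards the deck (tray frame x 0, y -120, z 70 mm); axes as the tray. The wall is 5 mm thick (y -125..-120), 16 mm above the deck, with one 46 mm gap (x -23..23), the gate. The deck runs through it and ends in an edge at y = -125. Rings go through towards -y.
- slot (a point): Centre of the floor of the slot, the open sunken pocket behind the gate (tray frame x 0, y -156, z 4 mm); axes as the tray. Pocket inside: x -60..60, y -187..-125 mm; its floor is 66 mm below the deck; its walls, 6 mm thick, rise 86 mm above the bench.
- ring_a: One of three alike dark grey ferrite rings lying flat on the deck: 34 mm outside, 20 mm hole, 10 mm thick, about 30 g. Origin at the centre of its underside, z along its axis. It tips over the slot's edge by itself once its centre is past the edge. Starts on the -x side of the tray.
- ring_b: One of three alike dark grey ferrite rings lying flat on the deck: 34 mm outside, 20 mm hole, 10 mm thick, about 30 g. Origin at the centre of its underside, z along its axis. It tips over the slot's edge by itself once its centre is past the edge. Starts near the middle, farthest from the gate.
- ring_c: One of three alike dark grey ferrite rings lying flat on the deck: 34 mm outside, 20 mm hole, 10 mm thick, about 30 g. Origin at the centre of its underside, z along its axis. It tips over the slot's edge by itself once its centre is past the edge. Starts on the +x side of the tray.
- heatsink: Loose finned aluminium heat sink on the deck beside the way to the gate, 44 x 44 mm, 26 mm high, 120 g; origin at the centre of its underside. Leave in place. It and the transformer stand on opposite sides (either way round), centres 70 to 75 mm from the tray line x = 0 and 45 to 65 mm from the gate wall.
- transformer: Loose small transformer (dark iron core, copper coil) standing on the deck beside the way to the gate, 44 x 44 mm, 40 mm high, 250 g; origin at the centre of its underside. To be left in place.
- tin: Closed flat round tin on the bench to the right of the tray, 64 mm across, 35 mm high; origin at the centre of its underside. Leave alone.
- spool: Grey spool standing on the bench to the left of the tray, 60 mm across, 40 mm high; origin at the centre of its underside. Leave alone.
- screwdriver: Screwdriver with blue handle, lying on the bench to the left of the tray; origin on its long axis, which is its x axis. Leave alone.
- spanner: Steel spanner lying on the bench to the right of the tray; origin on its long axis, which is its x axis. Leave alone.

How it is judged:
On the way, in this order (a step that is already met when the one before it is completed fails the run):
1. a first ring has dropped into the slot (((x of ring_a in the frame of tray between -0.06 and 0.06 m and y of ring_a in the frame of tray between -0.187 and -0.125 m and z of ring_a in the frame of tray below 0.06 m) or (x of ring_b in the frame of tray between -0.06 and 0.06 m and y of ring_b in the frame of tray between -0.187 and -0.125 m and z of ring_b in the frame of tray below 0.06 m) or (x of ring_c in the frame of tray between -0.06 and 0.06 m and y of ring_c in the frame of tray between -0.187 and -0.125 m and z of ring_c in the frame of tray below 0.06 m))), for 0.2 s.
2. a second ring has dropped into the slot, after the first ((((x of ring_a in the frame of tray between -0.06 and 0.06 m and y of ring_a in the frame of tray between -0.187 and -0.125 m and z of ring_a in the frame of tray below 0.06 m) and (x of ring_b in the frame of tray between -0.06 and 0.06 m and y of ring_b in the frame of tray between -0.187 and -0.125 m and z of ring_b in the frame of tray below 0.06 m)) or ((x of ring_a in the frame of tray between -0.06 and 0.06 m and y of ring_a in the frame of tray between -0.187 and -0.125 m and z of ring_a in the frame of tray below 0.06 m) and (x of ring_c in the frame of tray between -0.06 and 0.06 m and y of ring_c in the frame of tray between -0.187 and -0.125 m and z of ring_c in the frame of tray below 0.06 m)) or ((x of ring_b in the frame of tray between -0.06 and 0.06 m and y of ring_b in the frame of tray between -0.187 and -0.125 m and z of ring_b in the frame of tray below 0.06 m) and (x of ring_c in the frame of tray between -0.06 and 0.06 m and y of ring_c in the frame of tray between -0.187 and -0.125 m and z of ring_c in the frame of tray below 0.06 m)))), for 0.2 s.
3. the third ring has dropped into the slot, after the others (x of ring_a in the frame of tray between -0.06 and 0.06 m and y of ring_a in the frame of tray between -0.187 and -0.125 m and z of each of ring_a, ring_b, ring_c in the frame of tray below 0.06 m and x of ring_b in the frame of tray between -0.06 and 0.06 m and y of ring_b in the frame of tray between -0.187 and -0.125 m and x of ring_c in the frame of tray between -0.06 and 0.06 m and y of ring_c in the frame of tray between -0.187 and -0.125 m), for 0.2 s.
At the end, for the whole second after the job is handed in: All three rings lie at rest in the slot (centre inside its walls, origin lower than 60 mm above the bench, i.e. 10 mm below the deck), and the heat sink and the transformer stand within 20 mm of where they started (all of step 3 and linear speed of each of ring_a, ring_b, ring_c below 0.02 m/s and distance of each of heatsink, transformer from where it was at the start of the episode below 0.02 m); the robot touches nothing.
It fails at once if a ring is lifted or tipped up more than 14 mm off the deck (z of any of ring_a, ring_b, ring_c in the frame of tray above 0.084 m).
It fails at once if the heat sink or the transformer is lifted, tipped over or shoved more than 20 mm (distance of any of heatsink, transformer from where it was at the start of the episode above 0.02 m or angle between any of heatsink, transformer's own z axis and vertical above 0.4 rad or z of any of heatsink, transformer in the frame of tray above 0.08 m).
It fails at once if something lying on the bench is moved more than 20 mm (distance of any of tin, spool, screwdriver, spanner from where it was at the start of the episode above 0.02 m).
It also fails if it takes over 67 s, if anything falls off the work surface, if the arm or the gripper's body presses on something with over 40 N, if the wrist force passes 120 N, or if a joint passes its speed limit or range.

### The arm

A 6-joint arm with a two-finger parallel gripper is mounted at the origin on the work surface. World frame = base frame: x ahead of the robot, y to its left, z up, the work surface at z = 0. Lengths are in m, angles in rad, forces in N, time in s.
With the tool pointing down it reaches from about 0.3 to 0.875 m from the base axis. Payload 4.2 kg.
Tool frame: the origin (TCP) lies on the centre line of the jaws, within the pads' length; the fingertips stand 14 mm ahead of it and the grasp point (between the pads) lies 5 mm behind it; z points along the fingers, y is the line along which they close (so a half turn about z gives the same grasp; the last joint's range is limited). The gripper opens to 85 mm and grips with 20 to 120 N. Pads are 22 mm wide; open, the fingers measure 114 mm over their backs; the gripper's body (76 mm by 85 mm) begins 54 mm behind the grasp point. The pads swing forward as they close: fully open they stand 13 mm farther back than shut.
Start: joints at [-1.234, 0.32, 1.565, -0, 1.257, -0.02], TCP at [0.201, -0.539, 0.214] pointing down, gripper open.
Joint ranges: [-3.11, 3.11], [-0.84, 2.01], [0.21, 2.61], [-1.34, 4.49], [0.05, 2.63], [-2.56, 2.56]. Speed limits (rad/s): [2.57, 2.57, 3.14, 3.14, 3.14, 3.14].

### API

Orientations are given as a unit quaternion [w, x, y, z].
In Python, from plant import * gives the robot as it stands. Calls block until the motion is done:
- goto(position, orientation): joint-space move of the TCP to a pose.
- move_linear(position, rot=None, speed=0.15, until_force=None): straight line of the TCP; rot=None keeps the orientation; speed is the mean speed in m/s. With until_force (N) it stops when the force on the tool has changed by that much, and returns True; else False.
- goto_joints(angles): joint-space move.
- set_gripper(opening): opening from 0.0 (shut) to 1.0 (fully open); the grip force is fixed at half the most; returns when the fingers have stopped.
- wait(seconds).
- solve_ik(position, orientation): joint angles nearest the present ones, or None.
- read_camera(name): name is "scene" or "side" or "wrist"; returns a dict with "pixels" (480x640x3 uint8, red, green, blue), "intrinsics" (3x3 intrinsics, pixels), "camera_from_world" (4x4, takes a point from world to camera coordinates); the wrist camera has in their place "hand_eye" (4x4, takes a point from camera to tool coordinates, whose origin is the TCP and whose axes are the flange's). Camera axes: x right, y down, z forward; pixel columns grow to the right and rows downward; lengths in m; the calibration is good to about 2 mm. A picture is of the moment at which its call begins: read the wrist's pose just before it. There is no depth.
A pose or a line that the arm cannot do raises PlanningError and nothing moves.
- sign_off(): hands the job in; it is judged then, once.
Readings, each from a call of its own:
- get_time(): time.
- get_joints(): joint angles.
- get_qd(): joint speeds.
- get_effort(): joint torques, N m.
- get_eef_pos(): TCP position.
- get_eef_rot(): TCP orientation.
- get_wrist_force(): force on the tool from outside, world axes, zero at the start.
- get_ft_torque(): the same for the moment, N m.
- get_width(): opening from 0.0 (shut) to 1.0 (fully open).
- get_grip_force(): force on a finger pad.
Only numpy, scipy, OpenCV 4.12 (cv2) and the standard library are available. Lean on these libraries where they do the work, as an engineer would, in place of code of your own. Each camera call takes 0.05 s, during which the arm holds its last target. There are 200 camera calls.

## Working session

There is one attempt and no reset: what is moved stays moved. The work goes in short steps, each a Python script; the robot and the scene stay as the last script left them, time stands still between calls to the robot, and variables do not carry over. Pictures are saved under pics/ and viewed, at most 10 in all, crops included, and the job is handed in when it is done.

```bash
mkdir -p pics; ls; python3 - <<'E'
from plant import *
import cv2,numpy as np
for n in ("scene","side"):
    c=read_camera(n); cv2.imwrite(f"pics/{n}0.png",c["pixels"][:,:,::-1]); np.savez(f"{n}0.npz",**c)
    T=np.linalg.inv(c["camera_from_world"]); print(n,T[:3,3].round(3),T[:3,2].round(3),c["intrinsics"][0,0])
print(get_eef_rot(),get_time(),get_width())
E
```

```text
pics
scene [0.964 0.369 0.847] [-0.444 -0.418 -0.793] 438.16325978333015
side [-0.127  0.619  0.629] [ 0.635 -0.592 -0.497] 435.6575917266739
[-7.89586057e-04  9.84131062e-01  1.77441302e-01 -1.17945526e-04] 0.1 0.9945781990432241
```

View pics/scene0.png

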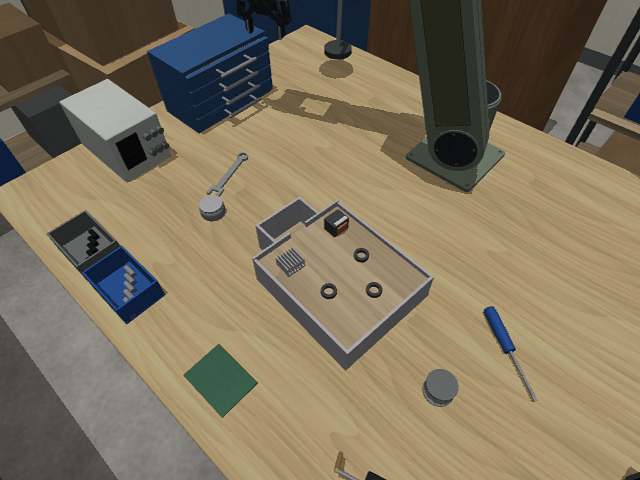

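View pics/side0.png

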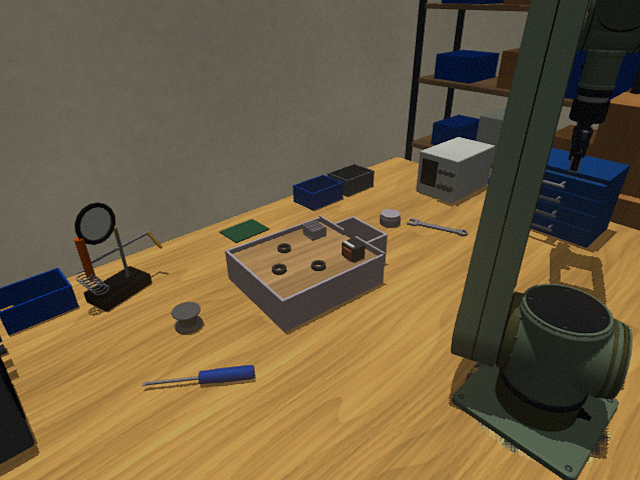

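The scene view shows the tray's rail corners at about (338,203), (432,278), (347,365) and (255,263), with the slot at (287,222). The rings are at (361,254), (374,289) and (329,291), the heat sink at (290,262) and the transformer at (337,223). The side view agrees with this.

```bash
cat > h.py <<'E'
import numpy as np,cv2
def ray(c,uv,z,Tw=None):
    T=np.linalg.inv(c["camera_from_world"]) if Tw is None else Tw
    d=T[:3,:3]@np.linalg.inv(c["intrinsics"])@np.array([uv[0],uv[1],1.]); o=T[:3,3]
    return o+d*(z-o[2])/d[2]
E
python3 - <<'E'
from h import *
from plant import *
c=dict(np.load("scene0.npz"))
for n,uv,z in [("top",(338,203),.085),("right",(432,278),.082),("bot",(347,365-15),.082),("left",(255,263),.085),("r",(361,254),.08),("r",(374,289),.08),("r",(329,291),.08),("hs",(290,262),.09),("tr",(337,223),.09)]:
    print(n,ray(c,uv,z).round(3))
w=read_camera("wrist");print(w["hand_eye"].round(3),w["intrinsics"])
E
```

```text
top [ 0.422 -0.075  0.085]
right [0.446 0.204 0.082]
bot [0.685 0.177 0.082]
left [ 0.67  -0.092  0.085]
r [0.497 0.057 0.08 ]
r [0.547 0.132 0.08 ]
r [0.613 0.068 0.08 ]
hs [ 0.62  -0.036  0.09 ]
tr [ 0.473 -0.034  0.09 ]
[[-0.    -0.945 -0.326  0.083]
 [ 1.    -0.     0.    -0.001]
 [-0.    -0.326  0.945 -0.16 ]
 [ 0.     0.     0.     1.   ]] [[385.80962824   0.         314.74209221]
 [  0.         385.80962824 239.59578178]
 [  0.           0.           1.        ]]
```

```bash
cat >> h.py <<'E'
from plant import *
from scipy.spatial.transform import Rotation as R
def quat(a): return np.array([0,np.cos(a/2),np.sin(a/2),0])   # tool down, tool x at world yaw a
def wrist(name):
    p=np.array(get_eef_pos()); q=np.array(get_eef_rot()); w=read_camera("wrist")
    T=np.eye(4); T[:3,:3]=R.from_quat(np.r_[q[1:],q[0]]).as_matrix(); T[:3,3]=p
    w["T"]=T@w["hand_eye"]; np.savez(name+".npz",**w); cv2.imwrite(f"pics/{name}.png",w["pixels"][:,:,::-1]); return w
E
python3 - <<'E'
from h import *
goto([.555,.06,.27],quat(np.pi/2-.086)); print(get_time(),get_joints())
set_gripper(.19); print(get_time(),get_width())
wrist("w1")
E
```

```text
2.625 [ 8.58167399e-02  2.63512022e-01  1.50431196e+00 -2.82054904e-04
  1.37388811e+00  1.73093062e-01]
3.2833 0.1949234304585898
```

View pics/w1.png

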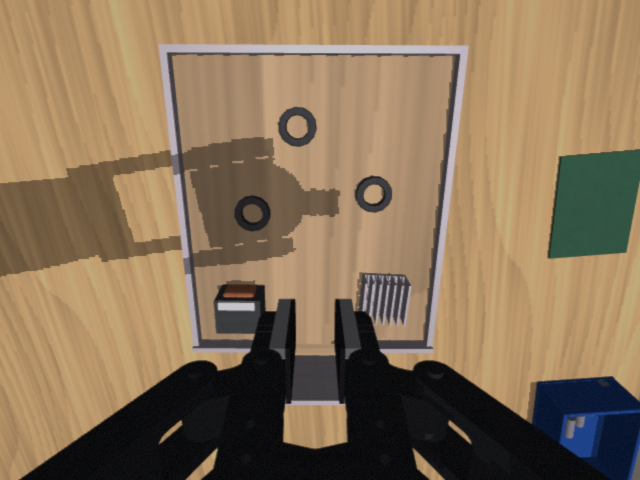

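The wrist view shows the whole deck. Rings are at (252,213), (297,127) and (374,194), the transformer at (240,308) and the heat sink at (385,298). The rail's outer corners are at (161,46) and (468,46), and the gate wall is at row 350.

```bash
cat >> h.py <<'E'
def circles(w,z=.08,box=(165,50,465,275)):
    g=cv2.cvtColor(w["pixels"],cv2.COLOR_RGB2GRAY); x0,y0,x1,y1=box
    m=np.zeros_like(g); m[y0:y1,x0:x1]=(g[y0:y1,x0:x1]<62)*255
    out=[]
    for c in cv2.findContours(m,cv2.RETR_EXTERNAL,cv2.CHAIN_APPROX_NONE)[0]:
        if cv2.contourArea(c)<300: continue
        P=np.array([ray(w,p[0],z,w["T"])[:2] for p in c])
        (cx,cy),r=cv2.minEnclosingCircle((P*1000).astype(np.float32)); out.append((cx/1000,cy/1000,r/1000))
    return out
E
python3 - <<'E'
from h import *
w=dict(np.load("w1.npz")); px=w["pixels"].astype(int)
print("cam",w["T"][:3,3])
m=((px[:,:,2]>=px[:,:,0]-8)&(px.sum(2)>330))
m[:, :150]=0;m[:,480:]=0;m[345:]=0
n,l,s,_=cv2.connectedComponentsWithStats(m.astype(np.uint8)); i=1+s[1:,4].argmax(); print(s[i])
v,u=np.nonzero(l==i)
P=np.array([ray(w,(a,b),.082,w["T"])[:2] for a,b in zip(u,v)])
for k in (0,1): pass
# outer edges: left/right per row, top per column
def edge(sel): 
    Q=P[sel].astype(np.float32); return cv2.fitLine(Q,cv2.DIST_HUBER,0,.001,.001).ravel()
L=[np.where(v==r)[0][u[v==r].argmin()] for r in range(80,330)]
Rr=[np.where(v==r)[0][u[v==r].argmax()] for r in range(80,330)]
Tt=[np.where(u==c)[0][v[u==c].argmin()] for c in range(175,455)]
for e in map(edge,(L,Rr,Tt)): print("line",e.round(4),"yaw",np.degrees(np.arctan2(e[1],e[0])).round(2))
el,er,et=map(edge,(L,Rr,Tt)); 
def X(a,b): t=np.linalg.solve(np.c_[a[:2],-b[:2]],b[2:]-a[2:]); return a[2:]+t[0]*a[:2]
A,B=X(el,et),X(er,et); print("corners",A,B,"width",np.linalg.norm(A-B))
for uv in ((193,352),(433,352)): print("gate wall outer",ray(w,uv,.086,w["T"]).round(4))
yaw=np.arctan2(*(B-A)[::-1]); Rt=np.array([[np.cos(yaw),-np.sin(yaw)],[np.sin(yaw),np.cos(yaw)]])
o=(A+B)/2-Rt@[0,.166]; print("tray",o,yaw); np.savez("tray.npz",o=o,R=Rt,yaw=yaw)
for c in circles(w): print("ring",((np.array(c[:2])-o)@Rt).round(4),"r",round(c[2],4))
for n,uv,z in (("walltopL",(193,352),.086),("walltopR",(433,352),.086),("tr base",(216,331),.07),("tr top",(222,286),.11),("tr topR",(265,286),.11),("hs TL",(361,275),.096),("hs TR",(408,275),.096),("hs BR",(405,325),.07)): print(n,((ray(w,uv,z,w["T"])[:2]-o)@Rt).round(3))
E
```

```text
cam [0.56159214 0.14388463 0.42992754]
[ 160   45  308  300 4969]
line [ 0.8369 -0.5474  0.5965  0.0508] yaw -33.19
line [0.0909 0.9959 0.6765 0.0439] yaw 84.78
line [ 0.9959 -0.0904  0.592   0.1885] yaw -5.18
corners [0.35272577 0.2102136 ] [0.68886805 0.1797137 ] width 0.33752313
gate wall outer [ 0.4134 -0.0873  0.086 ]
gate wall outer [ 0.664  -0.1088  0.086 ]
tray [0.50579649 0.02964279] -0.09048733
ring [-0.0134  0.0242] r 0.0176
ring [0.099  0.0433] r 0.0167
ring [0.0296 0.1023] r 0.0158
walltopL [-0.081 -0.125]
walltopR [ 0.17  -0.124]
tr base [-0.06  -0.109]
tr top [-0.039 -0.037]
tr topR [ 0.    -0.036]
hs TL [ 0.09  -0.031]
hs TR [ 0.134 -0.031]
hs BR [ 0.142 -0.101]
```

```bash
cat >> h.py <<'E'
try:
    t=np.load("tray.npz"); o,Rt,yaw=t["o"],t["R"],float(t["yaw"])
except Exception: pass
ZUP=.135
def tw(p,z): return np.r_[o+Rt@np.array(p),z]
def push(a,b,z,clear=.007,speed=.07,lift=True,probe=False,off=.026):
    """push ring with centre at a (tray frame) until its centre is at b"""
    a,b=np.array(a),np.array(b); d=(b-a)/np.linalg.norm(b-a)
    q=quat(np.arctan2(-d[1],-d[0])+yaw); s=a-d*(off+clear); e=b-d*off
    goto(tw(s,ZUP),q)
    if probe:
        move_linear(tw(s,.105),speed=.1); hit=move_linear(tw(s,.078),speed=.02,until_force=2.5)
        z=get_eef_pos()[2]+.003; print("deck contact",hit,"push z",z)
    move_linear(tw(s,z),speed=.12); move_linear(tw(e,z),speed=speed)
    print("F",np.round(get_wrist_force(),1),"t",get_time())
    if lift: move_linear(tw(e-d*.004,z),speed=.05);move_linear(tw(e-d*.004,ZUP),speed=.15)
    return z
def snap(name):
    c=read_camera("scene"); np.savez(name+".npz",**c)
    cv2.imwrite(f"pics/{name}.png",cv2.resize(c["pixels"][190:380,240:450,::-1],None,fx=3,fy=3))
    return c
E
python3 - <<'E'
from h import *
B=np.array([0.68886805,0.1797137]); yaw=-0.0905; Rt=np.array([[np.cos(yaw),-np.sin(yaw)],[np.sin(yaw),np.cos(yaw)]])
o=B-Rt@[.126,.166]; np.savez("tray.npz",o=o,R=Rt,yaw=yaw)
import h; h.o,h.Rt,h.yaw=o,Rt,yaw
w=dict(np.load("w1.npz"))
for c in circles(w): print("ring",((np.array(c[:2])-o)@Rt).round(4))
print(o)
z=push((-.0135,.1023),(0,-.02),None,probe=True,lift=False)
snap("s1")
E
```

```text
ring [-0.0561  0.0242]
ring [0.0563 0.0433]
ring [-0.0131  0.1023]
[0.54838118 0.02578047]
deck contact False push z 0.0811411073023231
F [-0.2  0.5 -0. ] t 8.2583
```

View pics/s1.png

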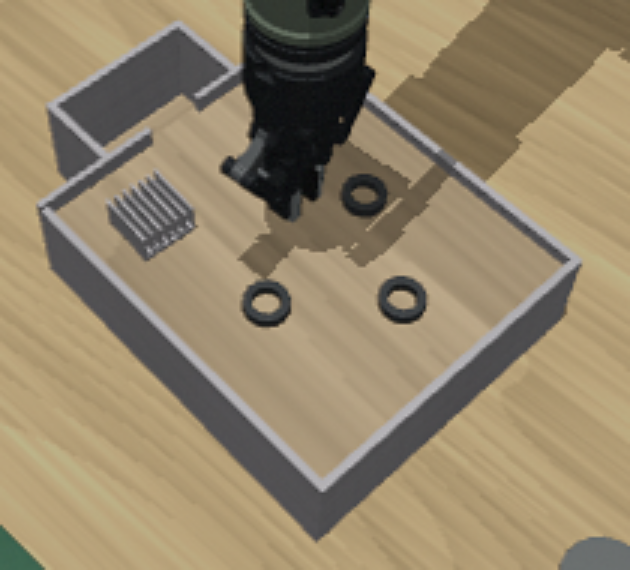

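The fingers passed above ring b: it's still at crop (402,299), so the tips are higher than I assumed. I'm over clear deck, so I'll probe for it here.

```bash
python3 - <<'E'
from h import *
p=get_eef_pos(); hit=move_linear([p[0],p[1],.06],speed=.02,until_force=2.5)
z=get_eef_pos()[2]; print(hit,z,get_wrist_force(),get_width())
if hit:
    z+=.0035; move_linear([p[0],p[1],ZUP],speed=.15)
    push((-.0131,.1023),(0,-.02),z,lift=False); snap("s2")
E
```

```text
False 0.06016255980777851 [-0.43460652 -0.37633212  0.66348651] 0.19263910032381948
```

```bash
python3 - <<'E'
from h import *
a=snap("s2")["pixels"][190:380,240:450]; b=read_camera("side")["pixels"][200:340,215:400]
print(get_eef_pos(),get_eef_rot(),o)
cv2.imwrite("pics/c2.png",np.hstack([cv2.resize(x,(400,400))for x in(a,b)])[:,:,::-1])
E
```

```text
[0.54616576 0.03209727 0.06015699] [1.12231896e-04 7.00195372e-01 7.13951271e-01 1.03974266e-04] [0.54838118 0.02578047]
```

View pics/c2.png

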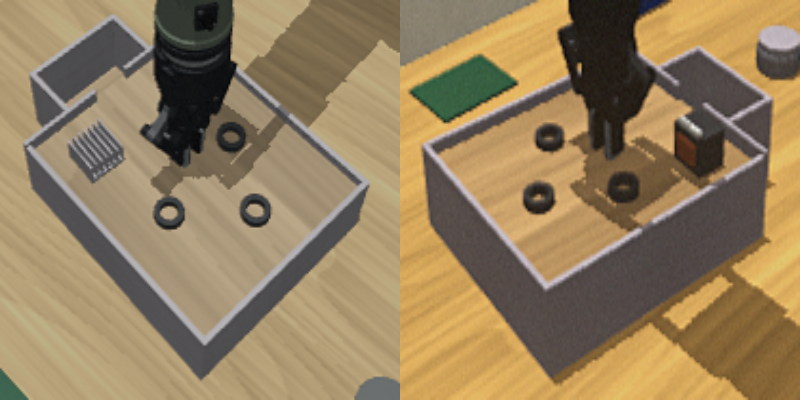

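```bash
python3 - <<'E'
from h import *
s=dict(np.load("side0.npz")); c=dict(np.load("scene0.npz"))
A=np.array([.546,.032]); tx=Rt@[1,0]
for n,k in(("side",s),("scene",c)):
  for z in(.07,.08,.09,.1):
    X=np.array([np.r_[A+tx*e,z,1] for e in(-.013,.013)])@k["camera_from_world"].T
    uv=X[:,:3]@k["intrinsics"].T; print(n,z,(uv[:,:2]/uv[:,2:]).round(1).tolist())
# two-ray triangulation check of the ring nearest: scene vs side ring_b, wrist circle
print(get_effort(), get_ft_torque())
E
```

```text
side 0.07 [[313.1, 257.4], [306.7, 253.0]]
side 0.08 [[313.1, 253.9], [306.6, 249.4]]
side 0.09 [[313.0, 250.3], [306.5, 245.9]]
side 0.1 [[312.9, 246.7], [306.4, 242.3]]
scene 0.07 [[341.7, 260.8], [332.9, 267.5]]
scene 0.08 [[341.9, 258.1], [333.0, 264.8]]
scene 0.09 [[342.0, 255.4], [333.1, 262.1]]
scene 0.1 [[342.2, 252.6], [333.2, 259.4]]
[-8.85017598e-04 -4.18759704e+01 -1.83981782e+01 -1.01185690e-04
 -5.62753503e-04 -1.39820085e-05] [ 0.03081772 -0.0067443   0.0079364 ]
```

```bash
python3 - <<'E'
from h import *
p=get_eef_pos(); print(get_time()); hit=move_linear([p[0],p[1],.045],speed=.015,until_force=2.)
z=get_eef_pos()[2]; print(hit,z,get_wrist_force(),get_width())
if hit:
    z+=.0035; move_linear([p[0],p[1],ZUP],speed=.15)
    push((-.0131,.1023),(0,-.02),z,lift=False); snap("s3"); print(z)
E
```

```text
9.6167
True 0.05319636031873268 [ 0.07646876 -0.06124734  4.92323178] 0.1922540100706226
F [ 0.2 -0.2  0.4] t 14.2833
0.05669636031873268
```

View pics/s3.png

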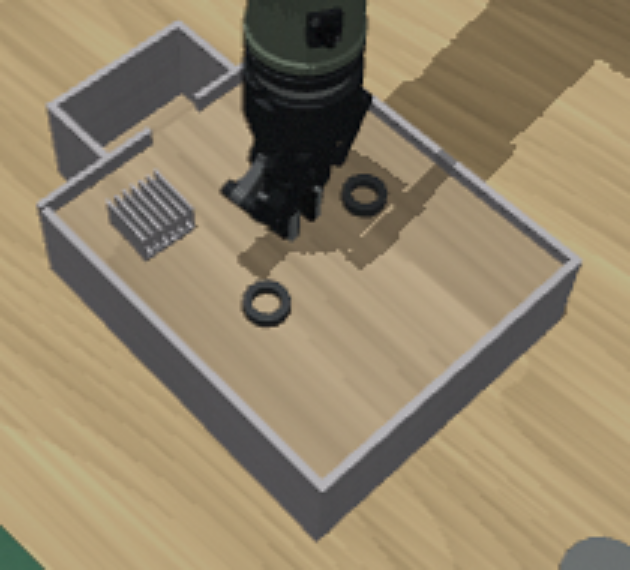

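Deck contact is at TCP z = 0.053. Ring b has left its starting place and is now in front of the fingers, hidden by the arm. I'll carry on through the gate with a force guard.

```bash
cat >> h.py <<'E'
Z=.0567
def finish(yend=-.106):
    """fingers already behind the ring near x=0: straight on through the gate, then up and back"""
    q=quat(np.pi/2+yaw)
    print("hit",move_linear(tw((0,-.03),Z),rot=q,speed=.07,until_force=7),
          move_linear(tw((0,yend),Z),speed=.07,until_force=7),"F",np.round(get_wrist_force(),1),get_time())
def leave():
    p=(np.array(get_eef_pos())[:2]-o)@Rt
    move_linear(tw((0,p[1]+.01),Z),speed=.1); move_linear(tw((0,p[1]+.01),ZUP),speed=.2)
E
python3 - <<'E'
from h import *
finish(); snap("s4"); print((np.array(get_eef_pos())[:2]-o)@Rt)
leave(); goto([.555,.06,.27],quat(np.pi/2+yaw)); wrist("w2"); print(get_time())
a=cv2.imread("pics/s4.png"); b=cv2.imread("pics/w2.png")
cv2.imwrite("pics/c4.png",np.hstack([cv2.resize(a,(380,380)),b[40:420,130:510]]))
E
```

```text
hit False False F [-0.1  0.1 -0.8] 16.2333
[-3.06304269e-05 -1.05650399e-01]
17.9
```

View pics/c4.png

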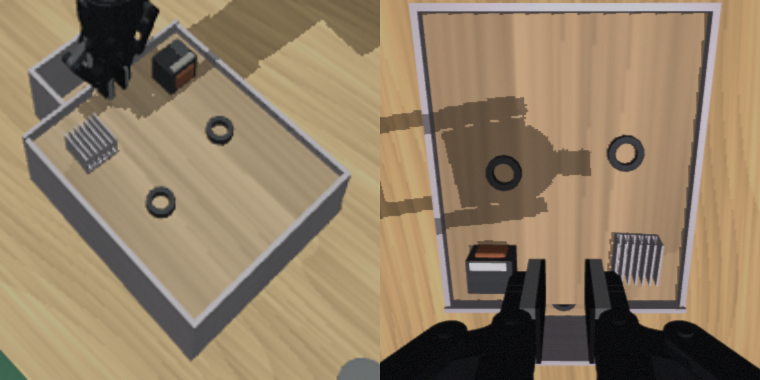

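```bash
python3 - <<'E'
from h import *
c=read_camera("scene"); w=dict(np.load("w2.npz"))
a=cv2.resize(c["pixels"][190:260,250:340],(480,373),interpolation=cv2.INTER_CUBIC); b=cv2.resize(w["pixels"][320:410,280:350],(290,373),interpolation=cv2.INTER_CUBIC)
cv2.imwrite("pics/c5.png",np.clip(np.hstack([a,b])[:,:,::-1].astype(int)*2,0,255).astype(np.uint8))
for v in(342,345,348,352): print(v,[((ray(w,(315,v),z,w["T"])[:2]-o)@Rt).round(4) for z in(.07,.08)])
E
```

```text
342 [array([ 0.0014, -0.1225]), array([ 0.0014, -0.1158])]
345 [array([ 0.0014, -0.1263]), array([ 0.0014, -0.1195])]
348 [array([ 0.0014, -0.1301]), array([ 0.0014, -0.1232])]
352 [array([ 0.0014, -0.1352]), array([ 0.0014, -0.1282])]
```

View pics/c5.png

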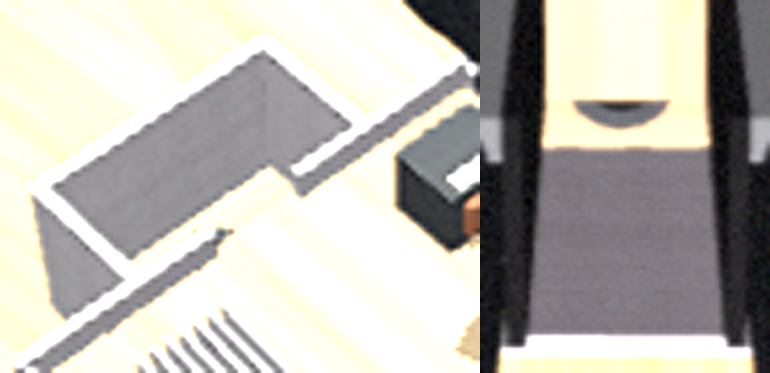

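Ring b has dropped. The light strip below the deck edge in the wrist view is the slot floor, and a ring lies on it, half hidden by the edge. The scene view also shows the gate empty. Ring a is next, then ring c.

```bash
python3 - <<'E'
from h import *
push((-.0561,.0242),(-.001,0),Z)
goto([.555,.06,.27],quat(np.pi/2+yaw)); w=wrist("w3")
for c in circles(w): print("ring",((np.array(c[:2])-o)@Rt).round(4),round(c[2],4))
print(get_time())
E
```

```text
F [-0.1  0.3 -0.5] t 20.9
ring [-0.0016  0.0018] 0.0167
ring [0.0564 0.0435] 0.0166
22.975
```

```bash
python3 - <<'E'
from h import *
push((-.0016,.0018),(0,-.02),Z,lift=False); finish(); leave()
push((.0564,.0435),(.001,0),Z)
goto([.555,.06,.27],quat(np.pi/2+yaw)); w=wrist("w4")
for c in circles(w,box=(165,50,465,350)): print("ring?",((np.array(c[:2])-o)@Rt).round(4),round(c[2],4))
print(get_time())
cv2.imwrite("pics/c6.png",np.clip(cv2.imread("pics/w4.png")[40:420,130:510].astype(int)*1.5,0,255))
E
```

```text
F [0.2 0.3 0.3] t 24.9333
hit False False F [-0.3 -0.5 -0.6] 26.8333
F [ 0.4 -0.3  0.4] t 30.7583
ring? [-0.0615 -0.093 ] 0.0513
ring? [ 0.0536 -0.0879] 0.0474
ring? [0.0001 0.0007] 0.0168
ring? [0.1178 0.0205] 0.1394
32.575[ WARN:0@15.099] global loadsave.cpp:1063 imwrite_ Unsupported depth image for selected encoder is fallbacked to CV_8U.
```

View pics/c6.png

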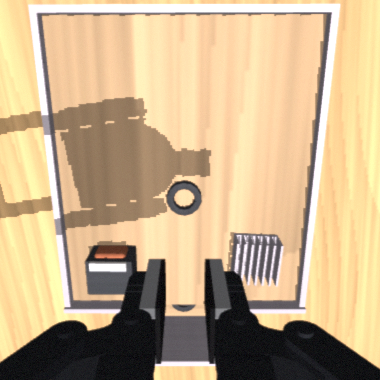

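Ring c is centred at crop (184,198), the transformer and heat sink haven't moved, and ring a has left the deck. I'll push the last ring through.

```bash
python3 - <<'E'
from h import *
push((.0001,.0007),(0,-.02),Z,lift=False); finish(); leave()
goto(tw((0,.06),.27),quat(np.pi/2+yaw)); wait(.3)
# look down into the slot
try:
    goto(tw((0,-.19),.30),quat(np.pi/2+yaw))
except Exception as e: print(e)
wrist("w5"); c=snap("s5"); print(get_time())
a=cv2.imread("pics/s5.png"); b=cv2.imread("pics/w5.png")
cv2.imwrite("pics/c7.png",np.clip(np.hstack([cv2.resize(a,(380,380)),b[0:380,130:510]])*1.6,0,255).astype(np.uint8))
E
```

```text
F [-0.5  0.2  0.3] t 34.5167
hit False False F [-0.3  0.1 -0.6] 36.4167
39.4333
```

View pics/c7.png

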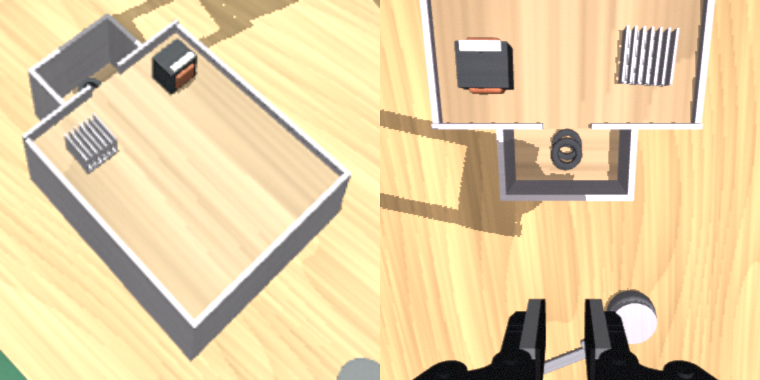

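The deck is empty and the gate is clear. The rings lie stacked in the slot at crop (566,148), and the heat sink and transformer are in place. The arm is clear of everything.

```bash
python3 -c "
from plant import *
print(sign_off())"
```

```text
the job is handed in; nothing more can be done
None
```

I pushed all three rings through the gate into the slot (seen there as a stack), left the heat sink and transformer in place, and handed the job in just after 39 s of the 67 s; no verdict came back.

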